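# Restart the inspection line from its switch boxes

## Task

Restart the inspection line with a fingertip: press the mushroom-headed button, then the square button, then the narrow bar-shaped button, each gently and right down so that it stays in. Do not touch the fourth switch box, whose small button sits inside a collar. Do not lift, tip or shove any of the boxes, and leave the other things on the worktop where they are.

Things in the scene. Friction and masses are not known exactly. Their poses are not given: they have to be found in the camera images.
- box_mushroom: loose-standing grey switch box, 76 x 76 mm, 56 mm high to its lid, 0.8 kg, with a round mushroom head 42 mm across, its slightly domed crown 84 mm above the worktop in the middle of the lid; origin at the centre of the box's underside, z up. The four boxes are alike but for the button and stand in any order
- mushroom_top (a point): centre of the top of that mushroom button (black); moves down with it
- mushroom (a joint): how far that button is pushed in, m: 0 standing out, 0.010 at its stop; it resists with about 3 to 4 N all the way and stays where it is left. Its cap is sprung on it: while pressed the cap yields another 0.5 mm per N (up to 8 mm), so a press of 5 to 7 N that takes the cap some 13 mm down brings the button to its stop, and the cap springs back up those few mm when let go. The cap's top never sinks to the lid. A value of 0.006 and more counts as pushed in
- box_square: loose-standing grey switch box, 76 x 76 mm, 56 mm high to its lid, 0.8 kg, with a square cap 30 x 30 mm with a flat top 76 mm above the worktop in the middle of the lid; origin at the centre of the box's underside, z up. The four boxes are alike but for the button and stand in any order
- square_top (a point): centre of the top of that square button (black); moves down with it
- square (a joint): how far that button is pushed in, m: 0 standing out, 0.010 at its stop; it resists with about 3 to 4 N all the way and stays where it is left. Its cap is sprung on it: while pressed the cap yields another 0.5 mm per N (up to 8 mm), so a press of 5 to 7 N that takes the cap some 13 mm down brings the button to its stop, and the cap springs back up those few mm when let go. The cap's top never sinks to the lid. A value of 0.006 and more counts as pushed in
- box_bar: loose-standing grey switch box, 76 x 76 mm, 56 mm high to its lid, 0.8 kg, with a narrow bar-shaped cap 14 mm (box x) by 54 mm (box y) with a flat top 76 mm above the worktop in the middle of the lid; origin at the centre of the box's underside, z up. The four boxes are alike but for the button and stand in any order
- bar_top (a point): centre of the top of that bar button (black); moves down with it
- bar (a joint): how far that button is pushed in, m: 0 standing out, 0.010 at its stop; it resists with about 3 to 4 N all the way and stays where it is left. Its cap is sprung on it: while pressed the cap yields another 0.5 mm per N (up to 8 mm), so a press of 5 to 7 N that takes the cap some 13 mm down brings the button to its stop, and the cap springs back up those few mm when let go. The cap's top never sinks to the lid. A value of 0.006 and more counts as pushed in
- box_collar: the fourth grey switch box, 76 x 76 mm, 56 mm high, with a small round button 18 mm across sunk inside a fixed collar 40 mm across that stands up to 78 mm above the worktop; origin at the centre of its underside. To be left alone
- pot_near: sample pot with screw lid, 50 mm across, 66 mm tall, standing among the near switch boxes; origin at the centre of its underside; a bystander
- pot_far: sample pot with screw lid, 50 mm across, 66 mm tall, standing among the far switch boxes; origin at the centre of its underside; a bystander
- stapler: stapler, 34 x 135 x 46 mm, lying at the near left; origin at the centre of its underside; a bystander
- tape: roll of tape lying flat, 100 mm across, 25 mm high, at the right; origin at the centre of its underside; a bystander
- date_stamp: upright hand stamp, 25 x 42 x 76 mm, behind the switch boxes; origin at the centre of its underside; a bystander

How it is judged:
By the outcome, as a careful person would: the job done as asked, in the order asked, and still so for the second after the job is handed in, with the robot touching nothing.
It also fails if it takes over 42 s, if anything falls off the work surface, if the arm or the gripper's body presses on something with over 40 N, if the wrist force passes 120 N, or if a joint passes its speed limit or range.

## Robot

A 6-joint arm with a two-finger parallel gripper is mounted at the origin on a cart in front of the work surface, level with it; the furniture and walls round the work are solid. World frame = base frame: x ahead of the robot, y to its left, z up, the work surface at z = 0. Lengths are in m, angles in rad, forces in N, time in s.
With the tool pointing down it reaches from about 0.35 to 0.975 m from the base axis. Payload 4.9 kg.
Tool frame: the origin (TCP) lies midway between the tips of the shut fingers; the grasp point (between the pads) lies 19 mm behind it; z points along the fingers, y is the line along which they close (so a half turn about z gives the same grasp; the last joint's range is limited). The gripper opens to 85 mm and grips with 20 to 120 N. Pads are 22 mm wide; open, the fingers measure 114 mm over their backs; the gripper's body (76 mm by 85 mm) begins 54 mm behind the grasp point. The pads swing forward as they close: fully open they stand 13 mm farther back than shut.
Start: joints at [-1.272, 0.053, 1.613, -0, 1.476, -0.119], TCP at [0.254, -0.571, 0.231] pointing down, gripper open.
Joint ranges: [-3.01, 3.01], [-1.01, 2.22], [0.06, 2.58], [-1.02, 4.17], [0.09, 2.62], [-3.14, 3.14]. Speed limits (rad/s): [2.57, 2.57, 3.14, 3.14, 3.14, 3.14].

## Interface

Orientations are given as a unit quaternion [w, x, y, z].
In Python, from plant import * gives the robot as it stands.
- The arm moves only by the tool jog_arm, never from a script. Its argument "targets" is a list of rows, each a list of 3 entries, a list of its own where there are three numbers: the shift along the tool's x, y, z in units of 25 mm (1.0 is 25 mm), then the turn, a rotation vector about the tool's x, y, z in units of 8 degrees (1.0 is 8 degrees), then the opening in per cent of the stroke, from 0 (shut) to 100 (fully open). A call has 1 to 8 rows; each row is the pose to reach, as a shift and turn from the pose commanded when the call began, along the tool's axes at that moment; what a row does not reach only later rows make up. A row lasts 1/8 s, in which the tool goes at most 62.5 mm and 10.7 degrees, less where a joint would pass 70% of its speed; a pose out of reach is approached as far as the arm can. A call with a gripper value outside its range is refused whole. The fingers move at their own pace and stop on an object; the grip force is fixed at half the most. Time passes only in rows, so rows that repeat a pose let the fingers close. It gives the time, the measured TCP pose, the force, the opening and the grip force at its end, in the units of the state.
- state(): the state, without advancing time (a new reading comes with each control period).
- grab_frame(name): name is "scene" or "top"; returns (picture, depth): 480x640x3 uint8, red, green, blue; 480x640 float32, m along the optical axis (not along the pixel's ray), 0 where there is no reading.
- camera_params(name): a dict with "fovy" (degrees; the focal length in pixels is half the picture's height over the tangent of half this angle, whatever the lens; pixels are square), "cx", "cy" (the principal point, pixels), "rvec" (rotation vector, rad) and "tvec" (3), from world to camera coordinates, as OpenCV has them. Camera axes: x right, y down, z forward; pixel columns grow to the right and rows downward; lengths in m; the calibration is good to about 2 mm. A picture is of the moment at which its call begins. camera_params takes no time and is no camera call.
- job_done(): hands the job in; it is judged then, once.
The state is a dict: "time": time; "joint_pos": joint angles; "joint_vel": joint speeds; "joint_efforts": joint torques, N m; "tool_pos": TCP position; "tool_rot": TCP orientation; "contact_force": force on the tool from outside, world axes, zero at the start; "ft_torque": the same for the moment, N m; "gripper_width": opening from 0.0 (shut) to 1.0 (fully open); "grasp_force": force on a finger pad.
Only numpy, scipy, OpenCV 4.12 (cv2) and the standard library are available. Lean on these libraries where they do the work, as an engineer would, in place of code of your own. Each camera call takes 0.05 s, during which the arm holds its last target. There are 200 camera calls.

## Working session

There is one attempt and no reset: what is moved stays moved. The work goes in short steps, Python scripts to look and compute and a tool call to move; the robot and the scene stay as the last step left them, time stands still between calls to the robot, and variables do not carry over. Pictures are saved under pics/ and viewed, at most 10 in all, crops included, and the job is handed in when it is done.

Besides the shell and the picture viewer there is one more tool, called after "Call:" as a command line: name --argument value ..., lists and objects as JSON in quotes. jog_arm: Moves the arm, as the interface text tells. Its arguments: {"type":"object","properties":{"targets":{"type":"array"}},"required":["targets"]}

```bash
mkdir -p pics; cat > h.py <<'E'
from plant import *
import numpy as np, cv2
def cam(n):
    p=camera_params(n); f=240/np.tan(np.radians(p["fovy"])/2)
    return f,p["cx"],p["cy"],cv2.Rodrigues(np.array(p["rvec"],float))[0],np.array(p["tvec"],float)
def cloud(n,d):
    f,cx,cy,R,t=cam(n); v,u=np.mgrid[0:480,0:640]
    c=np.dstack([(u-cx)/f*d,(v-cy)/f*d,d]); return (c-t)@R
def ray(n,u,v,z):
    f,cx,cy,R,t=cam(n); o=-R.T@t; r=R.T@np.array([(u-cx)/f,(v-cy)/f,1]); return o+r*(z-o[2])/r[2]
E
python3 - <<'E'
from h import *
for n in("top","scene"):
    p,d=grab_frame(n); cv2.imwrite(f"pics/{n}.png",p[:,:,::-1]); np.savez(f"{n}.npz",p=p,d=d); print(camera_params(n),(d>0).mean())
print(state())
E
```

```text
{'fovy': 52.11509201838043, 'cx': 317.3070441065672, 'cy': 246.99467076652184, 'rvec': array([ 2.1149458 , -2.14766327,  0.16887282]), 'tvec': array([0.07516398, 0.56306679, 1.0411889 ])} 0.9960774739583333
{'fovy': 43.14033847158697, 'cx': 317.98654360712607, 'cy': 245.6249169998725, 'rvec': array([ 0.77385334, -2.31790233,  1.35383781]), 'tvec': array([0.49495874, 0.21621264, 0.97432721])} 0.9960904947916667
{'time': 0.1, 'joint_pos': array([-1.27199423e+00,  5.33037082e-02,  1.61417951e+00, -9.34258162e-06,
        1.47599495e+00, -1.18968050e-01]), 'joint_vel': array([-0.00035598,  0.00104906, -0.00573368, -0.00017977, -0.00130938,
        0.00111353]), 'joint_efforts': array([ 3.46714996e-04, -3.94903851e+01, -3.71363962e+01, -1.48491704e-04,
        3.89182416e-03,  1.84332106e-05]), 'tool_pos': array([ 0.2534237 , -0.57068946,  0.23016435]), 'tool_rot': array([-9.38534115e-04,  9.78262197e-01,  2.07369683e-01, -8.92871237e-05]), 'contact_force': array([ 0.32878619,  0.32276646, -0.6725054 ]), 'ft_torque': array([-0.02541946,  0.02957711, -0.02390449]), 'grasp_force': 0.0, 'gripper_width': 0.9999365523337591}
```

View pics/top.png

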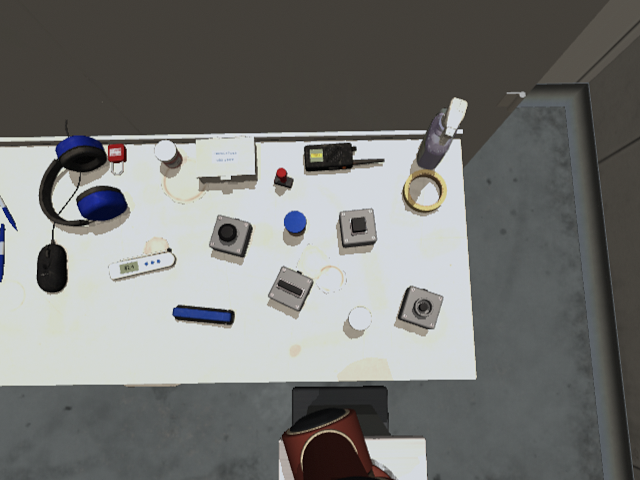

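View pics/scene.png

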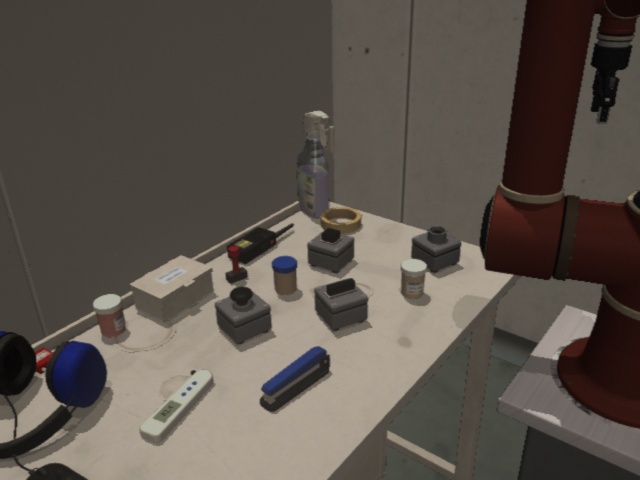

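The top view shows the mushroom at about (228,232), the square at (358,226), the bar at (291,287) and the collar box at (421,307). The pots are at (295,222) and (360,319). The scene view agrees: mushroom (241,296), square (331,237), bar (341,286).

```bash
python3 - <<'E'
from h import *
seeds={"top":dict(mush=(228,232,.084),square=(358,226,.076),bar=(291,287,.076)),"scene":dict(mush=(241,296,.084),square=(331,237,.076),bar=(341,286,.076))}
for n in seeds:
    z=np.load(n+".npz"); g=z["p"].max(2); C=cloud(n,z["d"])
    for k,(u,v,h) in seeds[n].items():
        w=np.zeros_like(g); w[v-18:v+19,u-22:u+23]=1
        m=((C[:,:,2]>h-.005)&(w>0)&(C[:,:,2]<h+.01)).astype(np.uint8)   # cap top by height
        dk=((g<60)&(w>0)).astype(np.uint8)
        for nm,mm in(("z",m),("dark",dk)):
            _,l,s,c=cv2.connectedComponentsWithStats(mm)
            if len(s)<2: print(n,k,nm,"none");continue
            i=1+np.argmax(s[1:,4]); r=cv2.minAreaRect(np.argwhere(l==i)[:,::-1].astype(np.float32))
            P=C[l==i]
            print(n,k,nm,s[i,4],c[i].round(1),"ray",ray(n,*c[i],h).round(4),"rectctr",ray(n,*r[0],h).round(4),"cloud",np.median(P,0).round(4),"rect",np.round(r[1],1),round(r[2]))
# lids
z=np.load("top.npz"); C=cloud("top",z["d"])
for k,(u,v,h) in dict(seeds["top"],collar=(421,307,0)).items():
    m=np.zeros((480,640),np.uint8); m[v-32:v+33,u-32:u+33]=1
    m&=(C[:,:,2]>.045)
    _,l,s,c=cv2.connectedComponentsWithStats(m); i=l[v,u] or 1
    P=C[(l==i)&(C[:,:,2]<.064)]; r=cv2.minAreaRect(P[:,:2].astype(np.float32)*1000); print(k,"lid",np.round(r[0],1),np.round(r[1],1),round(r[2],1),np.median(P[:,2]))
print("table z",np.median(C[340:370,100:260,2]))
for nm,(u,v) in dict(potfar=(295,222),potnear=(360,319),stamp=(282,174),stapler=(204,315)).items(): print(nm,C[v,u].round(3))
E
```

```text
top mush z 253 [227.  231.5] ray [0.595  0.2604 0.084 ] rectctr [0.595  0.2605 0.084 ] cloud [0.5954 0.2606 0.0832] rect [17. 18.] 90
top mush dark 278 [227.2 232.6] ray [0.5925 0.26   0.084 ] rectctr [0.5928 0.2604 0.084 ] cloud [0.5928 0.2605 0.083 ] rect [17. 18.] 90
top square z 187 [358.7 223.6] ray [ 0.6094 -0.0244  0.076 ] rectctr [ 0.6096 -0.0244  0.076 ] cloud [ 0.6091 -0.0247  0.0761] rect [13.7 13.8] 84
top square dark 181 [357.9 224.8] ray [ 0.6068 -0.0225  0.076 ] rectctr [ 0.6072 -0.0232  0.076 ] cloud [ 0.6069 -0.0228  0.0756] rect [14.  13.9] 84
top bar z 167 [289.8 286.6] ray [0.4747 0.1261 0.076 ] rectctr [0.4747 0.1263 0.076 ] cloud [0.4742 0.1257 0.0762] rect [25.2  6.6] 24
top bar dark 150 [289.5 287.4] ray [0.473  0.1269 0.076 ] rectctr [0.4731 0.1267 0.076 ] cloud [0.4736 0.1273 0.0759] rect [24.7  6.2] 25
scene mush z 202 [240.1 292.3] ray [0.5909 0.2668 0.084 ] rectctr [0.5888 0.268  0.084 ] cloud [0.5921 0.2658 0.0827] rect [21. 12.] 0
scene mush dark 311 [241.  295.5] ray [0.5825 0.2732 0.084 ] rectctr [0.5829 0.2715 0.084 ] cloud [0.5886 0.2676 0.0809] rec
[... 269 characters left out ...]
5 0.0101 0.041 ] rect [15. 43.] 90
scene bar z 165 [340.  283.5] ray [0.4719 0.1306 0.076 ] rectctr [0.4714 0.1311 0.076 ] cloud [0.4732 0.1295 0.0752] rect [ 6.8 28.4] 76
scene bar dark 310 [340.3 286.8] ray [0.465  0.1391 0.076 ] rectctr [0.465  0.1392 0.076 ] cloud [0.4711 0.1316 0.0704] rect [11.1 28.4] 74
mush lid [596.2 261.2] [76.8 76.3] 74.6 0.055797779568280734
square lid [609.9 -24.4] [76.3 76. ] 5.1 0.05622709429732134
bar lid [474.9 126.4] [76.1 75.9] 64.2 0.05654872260869864
collar lid [ 429.3 -157. ] [76.7 76.4] 70.9 0.056590441660221744
table z -0.0008152178021448831
potfar [0.617 0.115 0.067]
potnear [ 0.404 -0.022  0.065]
stamp [0.726 0.142 0.072]
stapler [0.419 0.315 0.044]
```

```bash
cat >> h.py <<'E'
from scipy.spatial.transform import Rotation as Ro
T=dict(mush=(.5945,.2620),square=(.6085,-.0232),bar=(.4742,.1275))
def to(k,z):
    s=state(); q=s["tool_rot"]; R=Ro.from_quat([*q[1:],q[0]])
    print(k,z,"units",(R.inv().apply(np.array([*T[k],z])-s["tool_pos"])/.025).round(2),"pos",s["tool_pos"].round(4),"F",s["contact_force"].round(2),"t",s["time"])
E
python3 -c "
from h import *
to('mush',.16)"
```

```text
mush 0.16 units [ 25.98 -24.9    2.86] pos [ 0.2534 -0.5707  0.2302] F [ 0.33  0.32 -0.67] t 0.1
```

Call:
jog_arm --targets '[[[13, -12.5, 0], [0, 0, 0], 0], [[13, -12.5, 0], [0, 0, 0], 0], [[13, -12.5, 0], [0, 0, 0], 0], [[13, -12.5, 0], [0, 0, 0], 0], [[13, -12.5, 0], [0, 0, 0], 0], [[13, -12.5, 0], [0, 0, 0], 0], [[13, -12.5, 0], [0, 0, 0], 0], [[13, -12.5, 0], [0, 0, 0], 0]]'

```text
time: 1.1
tool_pos: [0.4243, -0.1508, 0.2309]
tool_rot: [-0.0, 0.978, 0.21, -0.0]
contact_force: [-0.3, -0.8, 0.2]
gripper_width: -0.002
grasp_force: 0.0
```

```bash
python3 -c "
from h import *
to('mush',.14);print(state()['gripper_width'])"
```

```text
mush 0.14 units [ 12.98 -12.26   3.64] pos [ 0.4243 -0.1508  0.2309] F [-0.29 -0.8   0.15] t 1.1
-0.0015844142643375101
```

Call:
jog_arm --targets '[[[13, -12.4, 0], [0, 0, 0], 0], [[13, -12.4, 0], [0, 0, 0], 0], [[13, -12.4, 0], [0, 0, 0], 0], [[13, -12.4, 0], [0, 0, 0], 0], [[13, -12.4, 0], [0, 0, 0], 0], [[13, -12.4, 0], [0, 0, 0], 0], [[13, -12.4, 0], [0, 0, 0], 0], [[13, -12.4, 3.6], [0, 0, 0], 0]]'

```text
time: 2.1
tool_pos: [0.5991, 0.2618, 0.175]
tool_rot: [-0.001, 0.978, 0.209, 0.007]
contact_force: [1.4, -0.1, -0.7]
gripper_width: 0.002
grasp_force: 0.0
```

Call:
jog_arm --targets '[[[0, 0, 0], [0, 0, 0], 0], [[0, 0, 0], [0, 0, 0], 0], [[0, 0, 0], [0, 0, 0], 0]]'

```text
time: 2.48
tool_pos: [0.5953, 0.2575, 0.1726]
tool_rot: [-0.0, 0.978, 0.207, 0.002]
contact_force: [0.5, -0.1, 0.5]
gripper_width: -0.0
grasp_force: 0.0
```

```bash
python3 -c "
from h import *
to('mush',.094)"
```

```text
mush 0.094 units [ 0.03 -0.18  3.14] pos [0.5953 0.2575 0.1726] F [ 0.55 -0.05  0.54] t 2.475
```

Call:
jog_arm --targets '[[[0, -0.18, 1.2], [0, 0, 0], 0], [[0, -0.18, 2.4], [0, 0, 0], 0], [[0, -0.18, 2.9], [0, 0, 0], 0], [[0, -0.18, 2.9], [0, 0, 0], 0], [[0, -0.18, 2.9], [0, 0, 0], 0]]'

```text
time: 3.1
tool_pos: [0.5932, 0.2624, 0.099]
tool_rot: [-0.0, 0.978, 0.207, 0.002]
contact_force: [0.3, 0.2, -0.2]
gripper_width: -0.002
grasp_force: 0.0
```

```bash
python3 -c "
from h import *
to('mush',.084)
p,d=grab_frame('scene'); cv2.imwrite('pics/m.png',cv2.resize(p[180:360,140:400,::-1],None,fx=3,fy=3))"
```

```text
mush 0.084 units [0.04 0.04 0.6 ] pos [0.5932 0.2624 0.099 ] F [ 0.31  0.22 -0.19] t 3.1
```

View pics/m.png

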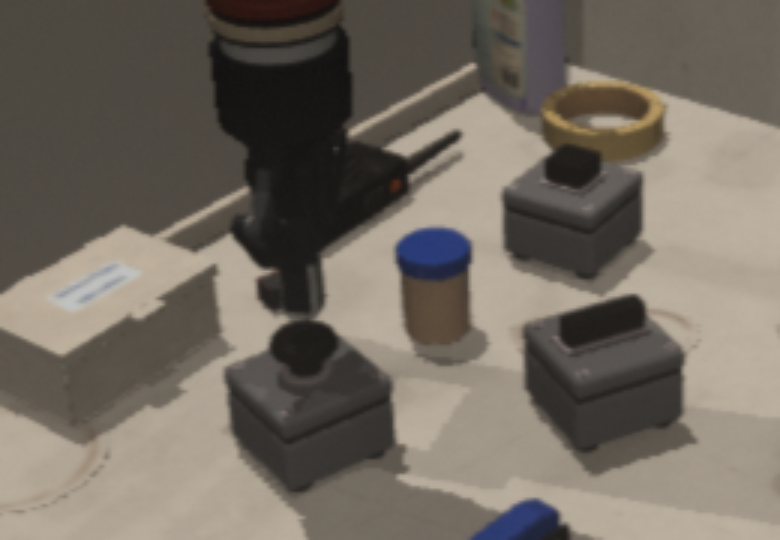

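The fingertip (crop ~(305,310)) hangs directly above the mushroom head (~(303,345)), so I'm pressing it now.

Call:
jog_arm --targets '[[[0.04, 0.04, 0.3], [0, 0, 0], 0], [[0.04, 0.04, 0.5], [0, 0, 0], 0], [[0.04, 0.04, 0.6], [0, 0, 0], 0], [[0.04, 0.04, 0.7], [0, 0, 0], 0], [[0.04, 0.04, 0.8], [0, 0, 0], 0], [[0.04, 0.04, 0.9], [0, 0, 0], 0], [[0.04, 0.04, 0.9], [0, 0, 0], 0]]'

```text
time: 4.03
tool_pos: [0.5932, 0.2617, 0.0742]
tool_rot: [0.0, 0.978, 0.207, 0.0]
contact_force: [-0.4, -0.3, 1.8]
gripper_width: 0.0
grasp_force: 1.1
```

```bash
python3 -c "
from h import *
to('mush',.071)"
```

```text
mush 0.071 units [0.05 0.01 0.13] pos [0.5932 0.2617 0.0742] F [-0.37 -0.29  1.78] t 4.025
```

Call:
jog_arm --targets '[[[0, 0, 0.05], [0, 0, 0], 0], [[0, 0, 0.1], [0, 0, 0], 0], [[0, 0, 0.15], [0, 0, 0], 0], [[0, 0, 0.15], [0, 0, 0], 0]]'

```text
time: 4.53
tool_pos: [0.5933, 0.2617, 0.0711]
tool_rot: [0.0, 0.978, 0.207, -0.0]
contact_force: [-1.2, -1.3, 6.3]
gripper_width: -0.003
grasp_force: 2.8
```

Call:
jog_arm --targets '[[[0, 0, -0.4], [0, 0, 0], 0], [[0, 0, -1.5], [0, 0, 0], 0], [[0, 0, -3], [0, 0, 0], 0], [[0, 0, -3], [0, 0, 0], 0]]'

```text
time: 5.03
tool_pos: [0.5956, 0.2626, 0.15]
tool_rot: [-0.0, 0.978, 0.207, 0.004]
contact_force: [0.3, -0.1, 0.3]
gripper_width: -0.001
grasp_force: 0.0
```

```bash
python3 -c "
from h import *
z,d=grab_frame('scene'); C=cloud('scene',d); m=(np.hypot(C[:,:,0]-.5945,C[:,:,1]-.262)<.015)&(C[:,:,2]<.1)&(C[:,:,2]>.05); print(np.percentile(C[m][:,2],[50,80,95]))
z=np.load('scene.npz'); C=cloud('scene',z['d']); m=(np.hypot(C[:,:,0]-.5945,C[:,:,1]-.262)<.015)&(C[:,:,2]<.1)&(C[:,:,2]>.05); print(np.percentile(C[m][:,2],[50,80,95]))
to('square',.140)"
```

```text
[0.07282575 0.07415819 0.07480459]
[0.08119955 0.08379404 0.08504002]
square 0.14 units [-4.11 10.66  0.29] pos [0.5942 0.2622 0.1474] F [-0.81 -0.31 -0.01] t 5.075
```

Mushroom is 10 mm down. Next is the square button.

Call:
jog_arm --targets '[[[-4.1, 10.65, 0], [0, 0, 0], 0], [[-4.1, 10.65, 0], [0, 0, 0], 0], [[-4.1, 10.65, 0], [0, 0, 0], 0], [[-4.1, 10.65, 0], [0, 0, 0], 0], [[-4.1, 10.65, 0], [0, 0, 0], 0], [[-4.1, 10.65, 0], [0, 0, 0], 0], [[-4.1, 10.65, 0], [0, 0, 0], 0], [[-4.1, 10.65, 0], [0, 0, 0], 0]]'

```text
time: 6.08
tool_pos: [0.6072, -0.0218, 0.1449]
tool_rot: [-0.0, 0.978, 0.208, -0.0]
contact_force: [-0.7, 0.5, 0.5]
gripper_width: -0.003
grasp_force: 0.0
```

```bash
python3 -c "
from h import *
to('square',.091)"
```

```text
square 0.091 units [0.03 0.07 2.16] pos [ 0.6072 -0.0218  0.1449] F [-0.7   0.46  0.48] t 6.075
```

Call:
jog_arm --targets '[[[0.03, 0.07, 1], [0, 0, 0], 0], [[0.03, 0.07, 1.8], [0, 0, 0], 0], [[0.03, 0.07, 2.1], [0, 0, 0], 0], [[0.03, 0.07, 2.1], [0, 0, 0], 0], [[0.03, 0.07, 2.1], [0, 0, 0], 0]]'

```text
time: 6.7
tool_pos: [0.6096, -0.0245, 0.094]
tool_rot: [0.0, 0.978, 0.207, 0.001]
contact_force: [1.2, -0.6, 1.0]
gripper_width: 0.001
grasp_force: 0.0
```

```bash
python3 -c "
from h import *
to('square',.063)
p,d=grab_frame('scene'); cv2.imwrite('pics/s.png',cv2.resize(p[180:340,240:440,::-1],None,fx=3,fy=3))"
```

```text
square 0.063 units [-0.02 -0.07  1.24] pos [ 0.6096 -0.0245  0.094 ] F [ 1.16 -0.55  0.97] t 6.7
```

View pics/s.png

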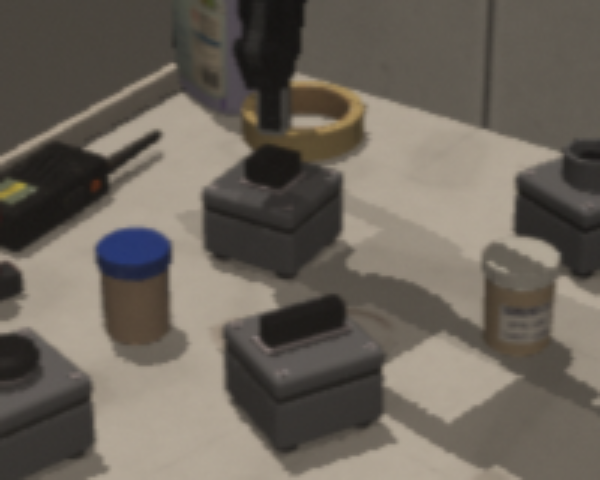

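The fingertip (~(273,125) in the crop) is centred above the square cap (~(274,162)). I'll press straight down.

Call:
jog_arm --targets '[[[0, 0, 0.3], [0, 0, 0], 0], [[0, 0, 0.55], [0, 0, 0], 0], [[0, 0, 0.7], [0, 0, 0], 0], [[0, 0, 0.8], [0, 0, 0], 0], [[0, 0, 0.9], [0, 0, 0], 0], [[0, 0, 1.0], [0, 0, 0], 0], [[0, 0, 1.1], [0, 0, 0], 0], [[0, 0, 1.1], [0, 0, 0], 0]]'

```text
time: 7.75
tool_pos: [0.6089, -0.0245, 0.0654]
tool_rot: [-0.0, 0.978, 0.207, -0.0]
contact_force: [-0.8, -0.1, 1.9]
gripper_width: 0.003
grasp_force: 1.1
```

```bash
python3 -c "
from h import *
to('square',.063)"
```

```text
square 0.063 units [ 0.01 -0.05  0.09] pos [ 0.6089 -0.0245  0.0654] F [-0.77 -0.05  1.9 ] t 7.75
```

Call:
jog_arm --targets '[[[0, 0, 0.05], [0, 0, 0], 0], [[0, 0, 0.1], [0, 0, 0], 0], [[0, 0, 0.12], [0, 0, 0], 0], [[0, 0, 0.12], [0, 0, 0], 0]]'

```text
time: 8.25
tool_pos: [0.6091, -0.0245, 0.0631]
tool_rot: [0.0, 0.978, 0.207, 0.0]
contact_force: [-2.7, -0.2, 5.2]
gripper_width: 0.004
grasp_force: 2.8
```

Call:
jog_arm --targets '[[[0, 0, 0.02], [0, 0, 0], 0], [[0, 0, 0.02], [0, 0, 0], 0], [[0, 0, -0.4], [0, 0, 0], 0], [[0, 0, -1.5], [0, 0, 0], 0], [[0, 0, -3], [0, 0, 0], 0], [[0, 0, -3], [0, 0, 0], 0]]'

```text
time: 9.0
tool_pos: [0.6117, -0.0249, 0.142]
tool_rot: [0.001, 0.978, 0.207, 0.004]
contact_force: [0.7, -0.2, 0.4]
gripper_width: -0.003
grasp_force: 0.0
```

```bash
cat >> h.py <<'E'
def cap(k):
    z,d=grab_frame('scene'); 
    for D in(np.load('scene.npz')['d'],d):
        C=cloud('scene',D); m=(np.hypot(C[:,:,0]-T[k][0],C[:,:,1]-T[k][1])<.012)&(C[:,:,2]<.09)&(C[:,:,2]>.05); print(k,np.percentile(C[m][:,2],[50,80,95]))
E
python3 -c "
from h import *
cap('square'); to('bar',.130)"
```

```text
square [0.07553462 0.07658312 0.07701468]
square [0.06538616 0.0664202  0.06725422]
bar 0.13 units [-2.51 -7.77  0.35] pos [ 0.6103 -0.0247  0.1395] F [ 0.34 -0.16 -1.19] t 9.05
```

Square is down 10 mm as well. Now the bar.

Call:
jog_arm --targets '[[[-2.5, -7.75, 0], [0, 0, 0], 0], [[-2.5, -7.75, 0], [0, 0, 0], 0], [[-2.5, -7.75, 0], [0, 0, 0], 0], [[-2.5, -7.75, 0], [0, 0, 0], 0], [[-2.5, -7.75, 0], [0, 0, 0], 0], [[-2.5, -7.75, 0], [0, 0, 0], 0], [[-2.5, -7.75, 0], [0, 0, 0], 0]]'

```text
time: 9.93
tool_pos: [0.4741, 0.1263, 0.1375]
tool_rot: [0.0, 0.978, 0.207, -0.0]
contact_force: [0.0, 0.1, -0.2]
gripper_width: 0.002
grasp_force: 0.0
```

```bash
python3 -c "
from h import *
to('bar',.091)"
```

```text
bar 0.091 units [ 0.02 -0.04  1.86] pos [0.4741 0.1263 0.1375] F [ 0.02  0.11 -0.21] t 9.925
```

Call:
jog_arm --targets '[[[0, 0, 0.9], [0, 0, 0], 0], [[0, 0, 1.5], [0, 0, 0], 0], [[0, 0, 1.8], [0, 0, 0], 0], [[0, 0, 1.8], [0, 0, 0], 0], [[0, 0, 1.8], [0, 0, 0], 0]]'

```text
time: 10.55
tool_pos: [0.4737, 0.1272, 0.0932]
tool_rot: [0.0, 0.978, 0.207, 0.001]
contact_force: [0.4, 0.1, -0.1]
gripper_width: 0.002
grasp_force: 0.0
```

```bash
python3 -c "
from h import *
to('bar',.063)
p,d=grab_frame('scene'); cv2.imwrite('pics/b.png',cv2.resize(p[180:360,240:440,::-1],None,fx=3,fy=3))"
```

```text
bar 0.063 units [ 0.02 -0.    1.21] pos [0.4737 0.1272 0.0932] F [ 0.37  0.05 -0.09] t 10.55
```

View pics/b.png

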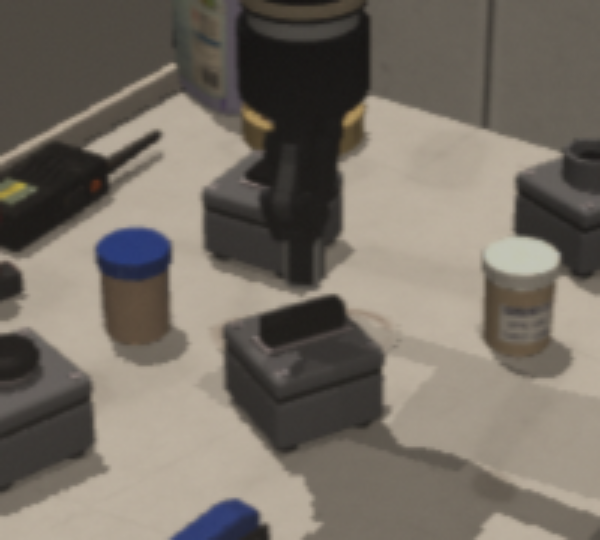

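The fingertip (~(303,275)) is centred over the bar cap (~(303,320)), so I press down.

Call:
jog_arm --targets '[[[0, 0, 0.3], [0, 0, 0], 0], [[0, 0, 0.55], [0, 0, 0], 0], [[0, 0, 0.7], [0, 0, 0], 0], [[0, 0, 0.8], [0, 0, 0], 0], [[0, 0, 0.9], [0, 0, 0], 0], [[0, 0, 1.0], [0, 0, 0], 0], [[0, 0, 1.1], [0, 0, 0], 0], [[0, 0, 1.1], [0, 0, 0], 0]]'

```text
time: 11.6
tool_pos: [0.4732, 0.1272, 0.0649]
tool_rot: [-0.0, 0.978, 0.207, -0.0]
contact_force: [-1.4, 0.6, 1.7]
gripper_width: 0.001
grasp_force: 1.1
```

```bash
python3 -c "
from h import *
to('bar',.063)"
```

```text
bar 0.063 units [0.04 0.01 0.08] pos [0.4732 0.1272 0.0649] F [-1.39  0.64  1.68] t 11.6
```

Call:
jog_arm --targets '[[[0, 0, 0.05], [0, 0, 0], 0], [[0, 0, 0.1], [0, 0, 0], 0], [[0, 0, 0.12], [0, 0, 0], 0], [[0, 0, 0.12], [0, 0, 0], 0]]'

```text
time: 12.1
tool_pos: [0.4734, 0.1272, 0.0627]
tool_rot: [0.0, 0.978, 0.207, 0.0]
contact_force: [-4.1, -1.3, 5.4]
gripper_width: -0.001
grasp_force: 3.2
```

Call:
jog_arm --targets '[[[0, 0, 0], [0, 0, 0], 0], [[0, 0, -0.4], [0, 0, 0], 0], [[0, 0, -1.5], [0, 0, 0], 0], [[0, 0, -4], [0, 0, 0], 0], [[0, 0, -5], [0, 0, 0], 0], [[0, 0, -5], [0, 0, 0], 0], [[0, 0, -5], [0, 0, 0], 0]]'

```text
time: 12.98
tool_pos: [0.4724, 0.1271, 0.1855]
tool_rot: [-0.0, 0.978, 0.207, -0.001]
contact_force: [-0.7, -0.1, -0.2]
gripper_width: -0.002
grasp_force: 0.0
```

```bash
python3 -c "
from h import *
for k in T: cap(k)
p,d=grab_frame('scene'); cv2.imwrite('pics/e.png',p[:,:,::-1]); to('bar',.063)"
```

```text
mush [0.08233748 0.08404899 0.08535768]
mush [0.07322211 0.07403534 0.0749798 ]
square [0.07553462 0.07658312 0.07701468]
square [0.06547645 0.06658544 0.06760998]
bar [0.06919493 0.07536586 0.07672192]
bar [0.06393793 0.06576965 0.06663034]
bar 0.063 units [0.09 0.02 4.89] pos [0.4723 0.1271 0.1852] F [0.23 0.59 0.06] t 13.175
```

View pics/e.png

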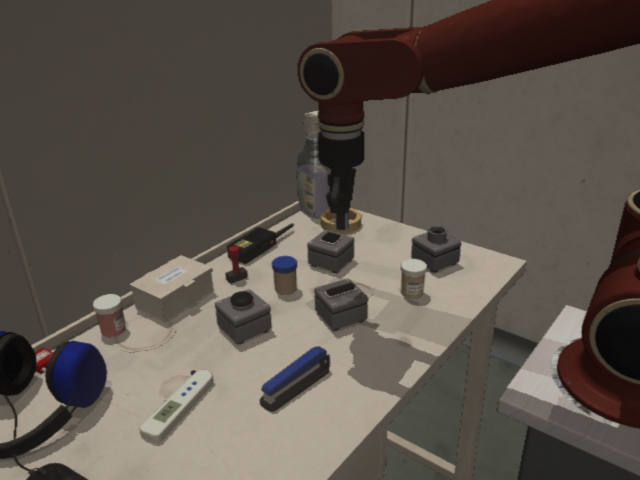

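All three caps sit about 10 mm lower: mushroom (241,299), square (331,239), bar (341,289). The boxes and the other things stand where they were, and the arm is clear.

```bash
python3 -c "
from plant import *
print(job_done())"
```

```text
the job is handed in; nothing more can be done
None
```

I pressed the mushroom, square and bar buttons in that order; each cap stayed about 10 mm down on the depth check, nothing else looked moved in the final picture, and the job was handed in at about 13 s.

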